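# Stack the sample trays in firing order

### The job

Stack the sample trays for firing on the deep tray, where it stands: the tray of glass strips first, on it the tray of squares, then the tray of discs, and last the lid as a dust cover. Turn each tray end for end against the one beneath, pull tabs pointing opposite ways, so that its feet stand on the ledges inside the rim and it does not nest, and let the lid lie flat inside the top rim. Keep the trays level, and do not move the deep tray or the tools lying about.

Things in the scene. Friction and masses are not known exactly. Their poses are not given: they have to be found in the camera images.
- deep_tray_centre (a point): Deepest grey tray, glass offcuts in layers, 72 mm high, 0.9 kg; stays and carries the stack. 152x104 mm at the rim; pull tab at +x reaches 88 mm from the centre. Point: centre, 36 above the table; x to the tab, z up. Ledges for the next tray's feet run along the long sides inside a raised lip, 6 below the rim (66 above the table); gaps in them let a tray turned the same way drop. Grip bar top 64 up.
- strip_tray_centre (a point): Grey tray, three 11x54 mm glass strips in each half; 152x104 mm, 56 high, 0.2 kg. Point: centre, 28 above its underside; x to the pull tab, z up. Upright grip bar across the middle along y: 12 thick, 48 long, top 48 and foot 15 above the underside; pinch it from above along x. Glass is fixed, 9 high. Stacked, its underside is 6 mm below the rim beneath, 3.5 mm play (lip flares); same way round as that tray it sinks 15 mm deeper.
- square_tray_centre (a point): Grey tray, one 46 mm glass square in each half; 152x104 mm, 56 high, 0.2 kg. Point: centre, 28 above its underside; x to the pull tab, z up. Upright grip bar across the middle along y: 12 thick, 48 long, top 48 and foot 15 above the underside; pinch it from above along x. Glass is fixed, 9 high. Stacked, its underside is 6 mm below the rim beneath, 3.5 mm play (lip flares); same way round as that tray it sinks 15 mm deeper.
- disc_tray_centre (a point): Grey tray, one 47 mm glass disc in each half; 152x104 mm, 56 high, 0.2 kg. Point: centre, 28 above its underside; x to the pull tab, z up. Upright grip bar across the middle along y: 12 thick, 48 long, top 48 and foot 15 above the underside; pinch it from above along x. Glass is fixed, 9 high. Stacked, its underside is 6 mm below the rim beneath, 3.5 mm play (lip flares); same way round as that tray it sinks 15 mm deeper.
- lid_centre (a point): Flat grey lid 135x89 mm, plate 4 thick, 0.08 kg, with an upright grip bar across its middle along y: 12 thick, 56 long, top 34 above the underside; pinch it from above along x. Point: centre, 17 above its underside; x along its length, z up. Drops inside a tray's lip onto the ledges, either way round: underside 6 mm below the rim, 3.5 mm play.
- nozzle_pot_pot (a point): bystander: small white pot, 25 mm across, 34 mm high; point at its centre
- cutter_mid (a point): bystander: slim brass-handled glass cutter lying flat, 136 mm long along y, 14 mm thick; point near its middle
- tweezers_mid (a point): bystander: steel tweezers lying flat, 125 mm long along y; point at the middle
- tape_mid (a point): bystander: blue roll of masking tape, 77 mm across, 24 mm high; point at its centre

How it is judged (in metres and radians):
At the end, for the whole second after the job is handed in: From below: deep tray, strip tray, square tray, disc tray, lid; each centred within 9 mm and lined up within 7 degrees over the one beneath, at its stacked (not nested) height within 3 mm, level within 2.5 degrees, released and at rest (horizontal distance between strip_tray_centre and deep_tray_centre below 0.009 m and z of strip_tray_centre in the frame of deep_tray_centre between 0.055 and 0.061 m and angle between the x axis of strip_tray_centre and the x axis of deep_tray_centre, either way round below 0.12 rad and angle between each of strip_tray_centre, square_tray_centre, disc_tray_centre, lid_centre, deep_tray_centre's own z axis and vertical below 0.045 rad and linear speed of each of strip_tray, square_tray, disc_tray, lid below 0.02 m/s and horizontal distance between square_tray_centre and strip_tray_centre below 0.009 m and z of square_tray_centre in the frame of strip_tray_centre between 0.047 and 0.053 m and angle between the x axis of square_tray_centre and the x axis of strip_tray_centre, either way round below 0.12 rad and horizontal distance between disc_tray_centre and square_tray_centre below 0.009 m and z of disc_tray_centre in the frame of square_tray_centre between 0.047 and 0.053 m and angle between the x axis of disc_tray_centre and the x axis of square_tray_centre, either way round below 0.12 rad and horizontal distance between lid_centre and disc_tray_centre below 0.009 m and z of lid_centre in the frame of disc_tray_centre between 0.036 and 0.042 m and angle between the x axis of lid_centre and the x axis of disc_tray_centre, either way round below 0.12 rad); the robot touches nothing.
It fails at once if a bystander (white pot, glass cutter, tweezers, tape) is shoved by more than 30 mm (distance of any of nozzle_pot_pot, cutter_mid, tweezers_mid, tape_mid from where it was at the start of the episode above 0.03 m).
It fails at once if the deep tray is pushed away by more than 40 mm (distance of deep_tray_centre from where it was at the start of the episode above 0.04 m).
It fails at once if a tray is tipped by more than 35 degrees (angle between any of strip_tray_centre, square_tray_centre, disc_tray_centre's own z axis and vertical above 0.61 rad).
It also fails if it takes over 134 s, if anything falls off the work surface, if the arm or the gripper's body presses on something with over 40 N, if the wrist force passes 120 N, or if a joint passes its speed limit or range.

### The arm

A 6-joint arm with a two-finger parallel gripper is mounted at the origin on a cart in front of the work surface, level with it; the furniture and walls round the work are solid. World frame = base frame: x ahead of the robot, y to its left, z up, the work surface at z = 0. Lengths are in mm, angles in rad, forces in N, time in s.
With the tool pointing down it reaches from about 350 to 775 mm from the base axis. Payload 7.3 kg.
Tool frame: the origin (TCP) lies at the very end of the fingers, on their centre line; the grasp point (between the pads) lies 19 mm behind it; z points along the fingers, y is the line along which they close (so a half turn about z gives the same grasp; the last joint's range is limited). The gripper opens to 92 mm and grips with 3 to 60 N. Pads are 19 mm wide; open, the fingers measure 130 mm over their backs; the gripper's body (75 mm by 190 mm) begins 47 mm behind the grasp point.
Start: joints at [-1.468, 0.342, 1.524, -0, 1.275, -0.146], TCP at [129.298, -508.849, 226.741] pointing down, gripper open.
Joint ranges: [-2.53, 2.53], [-0.77, 2.02], [0.04, 2.7], [-1, 4.14], [0.28, 2.66], [-3.11, 3.11]. Speed limits (rad/s): [2.57, 2.57, 3.14, 3.14, 3.14, 3.14].

### API

Orientations are given as [roll, pitch, yaw] about the fixed x, y, z axes, in that order (R = Rz(yaw) Ry(pitch) Rx(roll)).
In Python, from plant import get_obs, capture, close_job gives the robot as it stands. The module is installed in compiled form; this text tells all that it offers.
- The arm moves only by the shell command python3 -m handwheel 'ROWS'. ROWS is JSON, a list of rows, each a list of 3 entries, a list of its own where there are three numbers: the turn, a rotation vector about the tool's x, y, z in degrees, then the shift along the tool's x, y, z in m, then the opening, from 0 (shut) to 1 (fully open). A call has 1 to 12 rows; each row is the pose to reach, as a shift and turn from the pose commanded when the call began, along the tool's axes at that moment; what a row does not reach only later rows make up. A row lasts 1/10 s, in which the tool goes at most 50 mm and 8.59 degrees, less where a joint would pass 70% of its speed; a pose out of reach is approached as far as the arm can. A call with a gripper value outside its range is refused whole. The fingers move at their own pace and stop on an object; the grip force is fixed at half the most. Time passes only in rows, so rows that repeat a pose let the fingers close. It gives the time, the measured TCP pose, the force, the opening and the grip force at its end, in the units of the state.
- get_obs(): the state, without advancing time (a new reading comes with each control period).
- capture(name): name is "scene" or "top" or "wrist"; returns a dict with "image" (480x640x3 uint8, red, green, blue), "depth" (480x640 float32, mm along the optical axis (not along the pixel's ray), 0 where there is no reading), "fx", "fy", "cx", "cy" (pixels), "camera_from_world" (4x4, takes a point from world to camera coordinates). Camera axes: x right, y down, z forward; pixel columns grow to the right and rows downward; lengths in mm; the calibration is good to about 2 mm. A picture is of the moment at which its call begins.
- close_job(): hands the job in; it is judged then, once.
The state is a dict: "time": time; "joint_positions": joint angles; "dq": joint speeds; "tau": joint torques, N m; "tool_pos": TCP position; "tcp_rot": TCP orientation; "contact_force": force on the tool from outside, world axes, zero at the start; "moment": the same for the moment, N m; "grip_width": finger opening in mm; "finger_force": force on a finger pad.
Only numpy, scipy, OpenCV 4.12 (cv2) and the standard library are available. Lean on these libraries where they do the work, as an engineer would, in place of code of your own. Each camera call takes 0.05 s, during which the arm holds its last target. There are 200 camera calls.

## Working session

There is one attempt and no reset: what is moved stays moved. The work goes in short steps, Python scripts to look and compute and a shell command to move; the robot and the scene stay as the last step left them, time stands still between calls to the robot, and variables do not carry over. Pictures are saved under pics/ and viewed, at most 14 in all, crops included, and the job is handed in when it is done.

```bash
mkdir -p pics
python3 - <<'E'
from plant import get_obs,capture
import cv2,numpy as np,pickle
o=get_obs();print({k:np.round(v,3).tolist() for k,v in o.items()})
for n in ("top","scene"):
    c=capture(n);pickle.dump(c,open(n+".pkl","wb"));cv2.imwrite(f"pics/{n}0.png",c["image"][:,:,::-1])
    print(n,c["fx"],c["cx"],c["cy"],np.round(c["camera_from_world"],3).tolist(),(c["depth"]>0).mean())
E
```

```text
{'time': 0.0, 'joint_positions': [-1.468, 0.343, 1.525, -0.0, 1.275, -0.146], 'dq': [-0.001, -0.001, -0.002, -0.001, 0.0, -0.001], 'tau': [-0.002, -43.125, -24.422, 0.071, 0.056, -0.0], 'tool_pos': [129.24, -508.416, 226.056], 'tcp_rot': [-3.14, -0.0, 0.249], 'contact_force': [0.413, 0.048, -0.389], 'moment': [-0.068, -0.009, 0.042], 'finger_force': 0.0, 'grip_width': 91.778}
top 475.76417559731203 322.94304433040037 243.08975517250042 [[-0.023, -0.999, -0.024, -32.29], [-0.997, 0.025, -0.073, 539.311], [0.074, 0.022, -0.997, 1215.538], [0.0, 0.0, 0.0, 1.0]] 0.9960286458333333
scene 522.856685955037 318.83981260297486 237.29893877364916 [[-0.713, -0.701, 0.019, 372.895], [-0.485, 0.473, -0.736, 354.488], [0.507, -0.534, -0.677, 902.088], [0.0, 0.0, 0.0, 1.0]] 0.9960872395833333
```

View pics/top0.png

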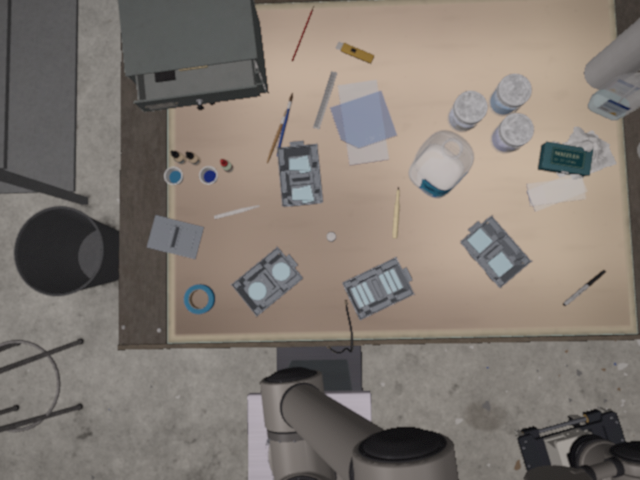

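View pics/scene0.png

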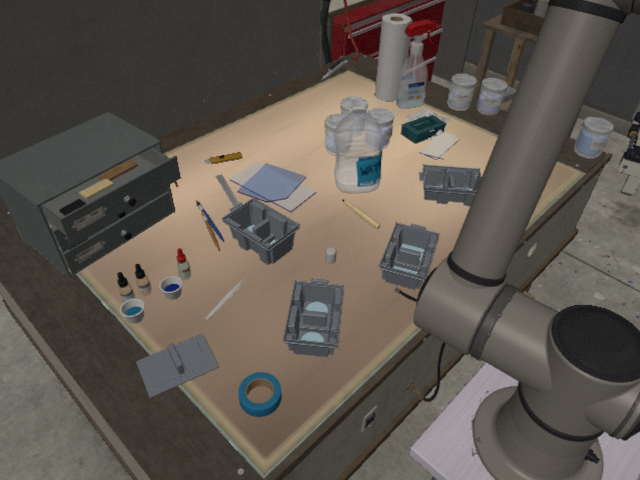

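The top view shows the deep tray at (300,175), disc tray (268,280), strip tray (378,287), square tray (495,250), lid (175,237), pot (331,237), cutter (397,212), tweezers (236,212) and tape (199,298). I'll crop closer for the tabs and measure from depth.

```bash
cat > h.py <<'E'
import numpy as np,cv2,pickle
def world(c):
    T=np.linalg.inv(c["camera_from_world"]);v,u=np.mgrid[:480,:640];d=c["depth"]
    P=np.stack([(u-c["cx"])/c["fx"]*d,(v-c["cy"])/c["fy"]*d,d],-1)
    return P@T[:3,:3].T+T[:3,3]
E
python3 - <<'E'
from h import *
c=pickle.load(open("top.pkl","rb"));W=world(c)
im=c["image"][:,:,::-1]
px=dict(deep=(300,175),disc=(268,280),strip=(378,287),square=(495,250),lid=(175,237))
tiles=[]
for n,(u,v) in px.items():
    s=slice(v-42,v+42),slice(u-42,u+42)
    tiles.append(cv2.resize(np.ascontiguousarray(im[s]),(260,260),interpolation=cv2.INTER_CUBIC))
    P=W[s].reshape(-1,3);
    for lo,hi in [(2,90),(10,90),(40,90)]:
        Q=P[(P[:,2]>lo)&(P[:,2]<hi)]
        if len(Q)<20: continue
        r=cv2.minAreaRect(Q[:,:2].astype(np.float32));print(n,lo,len(Q),np.round(r[0],1),np.round(r[1],1),round(r[2],1),np.round(np.percentile(Q[:,2],[5,50,95,99.5]),1))
tiles.append(np.zeros_like(tiles[0]))
cv2.imwrite("pics/t1.png",np.vstack([np.hstack(tiles[:3]),np.hstack(tiles[3:])]))
for n,(u,v) in dict(pot=(331,237),cutter=(397,212),tw=(236,212),tape=(190,291),brush=(280,140)).items(): print(n,W[v,u].round())
E
```

```text
deep 2 3348 [725.   13.9] [222.4 224.8] 88.5 [ 2.4 15.8 70.7 74.5]
deep 10 2185 [730.4   1.5] [196. 207.] 88.1 [11.6 52.7 71.9 74.8]
deep 40 1237 [714.5  10.8] [164.9 105.2] 4.4 [45.8 64.9 72.9 75.5]
disc 2 3003 [448.5 103.6] [220.  217.7] 88.8 [ 2.4 12.2 54.4 58.8]
disc 10 1642 [446.5  94.7] [104.9 162.7] 37.9 [11.1 46.7 56.  59.5]
disc 40 1050 [446.5  94.7] [104.9 162.7] 37.9 [43.  49.8 56.8 60.1]
strip 2 3047 [ 423.1 -185. ] [217.2 216. ] 88.6 [ 2.4 12.2 54.4 58.6]
strip 10 1676 [ 412.7 -173.8] [111.2 189.9] 24.0 [11.  46.9 55.9 59.1]
strip 40 1051 [ 421.1 -184.6] [104.8 163.5] 24.0 [43.3 49.8 56.7 59.4]
square 2 3104 [ 512.1 -491.8] [216.  219.7] 87.7 [ 2.4 15.5 54.5 58.3]
square 10 1820 [ 542.7 -515. ] [163.4 215.8] 38.9 [11.2 46.3 55.7 58.7]
square 40 1151 [ 508.5 -472.7] [163.4 107. ] 38.9 [42.8 49.3 56.4 59.1]
lid 2 2141 [568.  349.5] [227.3 221.6] 88.7 [ 2.1  4.1 27.3 36.1]
lid 10 170 [571.5 337.4] [131.9  78.4] 65.2 [10.8 30.6 36.5 38.7]
pot [552. -67.  34.]
cutter [ 616. -241.   11.]
tw [628. 184.   1.]
tape [422. 302.  20.]
brush [816.  63.  13.]
```

View pics/t1.png

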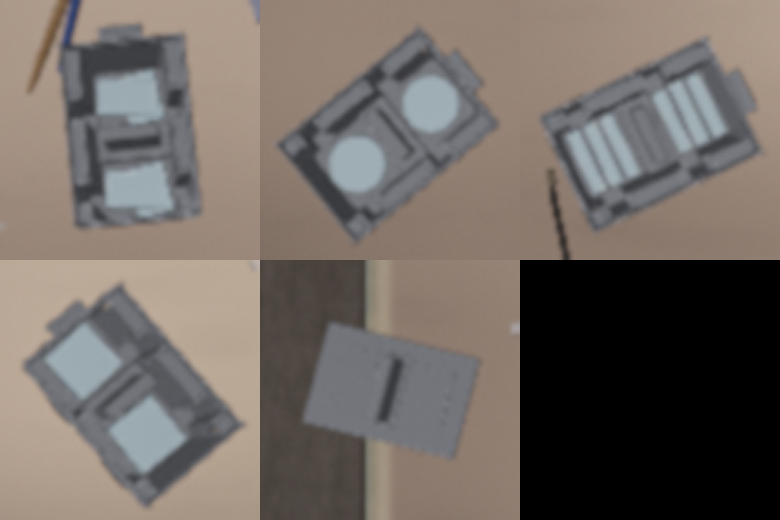

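Tabs: deep tray points up in the image (world yaw about 4.4°), disc up-right (-52°), strip right (-66°), square up-left (39°). The lid's bar runs steeply in the tile (402,357)-(383,420), so lid yaw is about 73°. Next I'll go over the strip tray, turning the long way so joint 6 keeps range, then check with the wrist camera.

```bash
cat >> h.py <<'E'
from plant import get_obs,capture,close_job
def go(x,y,z,psi):
    "shift (tool axes, m) and turn about tool z (deg) from here to x,y,z,psi"
    o=get_obs();p=o["tool_pos"];a=o["tcp_rot"][2];d=np.array([x,y,z])-p
    s=np.array([d[0]*np.cos(a)+d[1]*np.sin(a),d[0]*np.sin(a)-d[1]*np.cos(a),-d[2]])/1000
    t=-((psi-np.degrees(a)+180)%360-180)
    print("t %.1f psi %.1f q6 %.0f | turn %.1f shift %s"%(o["time"],np.degrees(a),np.degrees(o["joint_positions"][5]),t,np.round(s,4)))
def near(lo,hi,cx,cy,R=115,name="wrist",png=None,rmin=8):
    c=capture(name);W=world(c)
    if png: cv2.imwrite("pics/"+png,c["image"][:,:,::-1])
    m=(W[...,2]>lo)&(W[...,2]<hi)&(np.hypot(W[...,0]-cx,W[...,1]-cy)<R)&(c["depth"]>0)
    n,l,st,_=cv2.connectedComponentsWithStats(m.astype(np.uint8));k=1+np.argmax(st[1:,4])
    Q=W[m if rmin==0 else l==k];r=cv2.minAreaRect(Q[:,:2].astype(np.float32));a=np.radians(r[2]);w,h=r[1]
    L=a if w>h else a+np.pi/2
    e=np.array([np.cos(L),np.sin(L)]);print("rect",np.round(r[0],1),np.round(r[1],1),"long axis",round(np.degrees(L),1),len(Q),"z",np.round(np.percentile(Q[:,2],[5,50,95]),1),"minus tab:",np.round(r[0]-6*e,1),"or",np.round(r[0]+6*e,1))
    return c,W,Q
E
python3 - <<'E'
from h import *
c=pickle.load(open("top.pkl","rb"));W=world(c)
m=(W[...,2]>90)&(W[...,0]>300)&(W[...,0]<1000)&(abs(W[...,1])<420)
for y in range(-400,400,50):
    k=m&(abs(W[...,1]-y)<25)
    if k.any(): print(y,W[k][:,0].min().round(),W[k][:,2].max().round())
E
python3 -m handwheel '[[[0,0,-95],[0.362,-0.247,-0.05],0.9],[[0,0,-95],[0.362,-0.247,-0.05],0.9],[[0,0,-95],[0.362,-0.247,-0.05],0.9],[[0,0,-95],[0.362,-0.247,-0.05],0.9],[[0,0,-95],[0.362,-0.247,-0.05],0.9],[[0,0,-95],[0.362,-0.247,-0.05],0.9],[[0,0,-95],[0.362,-0.247,-0.05],0.9],[[0,0,-95],[0.362,-0.247,-0.05],0.9],[[0,0,-95],[0.362,-0.247,-0.05],0.9],[[0,0,-95],[0.362,-0.247,-0.05],0.9],[[0,0,-95],[0.362,-0.247,-0.05],0.9],[[0,0,-95],[0.362,-0.247,-0.05],0.9]]'
python3 -c "from h import *;go(418.7,-179.1,280,-156)"
```

```text
-400 674.0 194.0
-350 649.0 239.0
-300 654.0 238.0
-250 699.0 159.0
-50 447.0 1251.0
100 880.0 220.0
150 875.0 220.0
200 851.0 220.0
250 846.0 220.0
300 857.0 221.0
350 771.0 221.0
time: 1.3
tool_pos: [419.4, -179.8, 276.3]
tcp_rot: [-3.141, -0.001, 1.91]
contact_force: [-0.4, -0.4, -0.8]
grip_width: 82.6
finger_force: 0.0
t 1.3 psi 109.4 q6 -52 | turn -94.6 shift [ 0.0009 -0.0004 -0.0037]
```

```bash
python3 -m handwheel '[[[0,0,-94.6],[0,0,0],0.9],[[0,0,-94.6],[0,0,0],0.9],[[0,0,-94.6],[0,0,0],0.9],[[0,0,-94.6],[0,0,0],0.9],[[0,0,-94.6],[0,0,0],0.9],[[0,0,-94.6],[0,0,0],0.6],[[0,0,-94.6],[0,0,0],0.5],[[0,0,-94.6],[0,0,0],0.5],[[0,0,-94.6],[0,0,0],0.5],[[0,0,-94.6],[0,0,0],0.5],[[0,0,-94.6],[0,0,0],0.5],[[0,0,-94.6],[0,0,0],0.5]]'
python3 - <<'E'
from h import *
c,W,Q=near(40,75,418.7,-179.1,png="w1.png")
print(W[240,320],W[60,320],W[420,320])
go(418.7,-179.1,60,-156)
E
```

```text
time: 2.5
tool_pos: [419.1, -180.6, 276.5]
tcp_rot: [3.141, -0.0, -2.728]
contact_force: [0.6, 0.1, -0.0]
grip_width: 46.0
finger_force: 0.0
rect [ 420. -186.] [105.4 162.9] long axis 114.1 5938 z [43.4 50.3 56.2] minus tab: [ 422.5 -191.5] or [ 417.6 -180.6]
[ 453.45478532 -158.39983276   49.22581678] [ 283.5443547  -233.10547653   -5.09366196] [ 399.63218016 -186.44276279  368.48397746]
t 2.5 psi -156.5 q6 -146 | turn -0.5 shift [-2.000e-04  1.500e-03  2.166e-01]
```

View pics/w1.png

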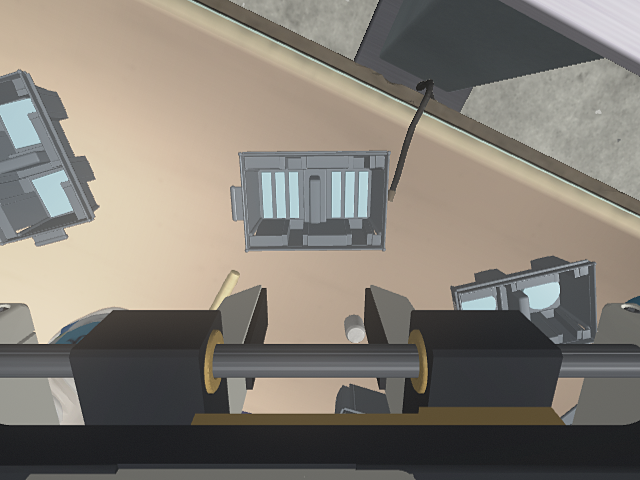

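The wrist view shows the strip tray squarely below: bar at (315,200), tab on the left at (236,203), and the cable by its corner at (390,195). Descending and pinching.

```bash
python3 -m handwheel '[[[0,0,-0.4],[0.001,0.001,0.05],0.5],[[0,0,-0.4],[0.001,0.001,0.1],0.5],[[0,0,-0.4],[0.001,0.001,0.15],0.5],[[0,0,-0.4],[0.001,0.001,0.19],0.5],[[0,0,-0.4],[0.001,0.001,0.215],0.5],[[0,0,-0.4],[0.001,0.001,0.235],0.5],[[0,0,-0.4],[0.001,0.001,0.248],0.5],[[0,0,-0.4],[0.001,0.001,0.254],0.5],[[0,0,-0.4],[0.001,0.001,0.254],0.3],[[0,0,-0.4],[0.001,0.001,0.254],0.1],[[0,0,-0.4],[0.001,0.001,0.254],0],[[0,0,-0.4],[0.001,0.001,0.254],0]]'
python3 -m handwheel '[[[0,0,0],[0,0,0],0],[[0,0,0],[0,0,0],0],[[0,0,0],[0,0,0],0],[[0,0,0],[0,0,0],0]]'
```

```text
time: 3.75
tool_pos: [418.4, -180.1, 23.4]
tcp_rot: [-3.14, 0.001, -2.719]
contact_force: [-0.8, -0.6, 0.4]
grip_width: 18.1
finger_force: 0.0
time: 4.15
tool_pos: [418.5, -180.2, 23.3]
tcp_rot: [-3.14, 0.001, -2.718]
contact_force: [0.1, 0.2, 6.4]
grip_width: 11.8
finger_force: 30.0
```

```bash
python3 -m handwheel '[[[0,0,0],[0,0,-0.005],0],[[0,0,0],[0,0,-0.015],0],[[0,0,0],[0,0,-0.03],0],[[0,0,0],[0,0,-0.05],0],[[0,0,0],[0,0,-0.07],0],[[0,0,0],[0,0,-0.09],0],[[0,0,0],[0,0,-0.11],0],[[0,0,0],[0,0,-0.125],0],[[0,0,0],[0,0,-0.13],0],[[0,0,0],[0,0,-0.13],0]]'
python3 -m handwheel '[[[0,0,3],[-0.01,-0.002,0],0],[[0,0,8],[-0.03,-0.006,0],0],[[0,0,14],[-0.055,-0.012,0],0],[[0,0,20],[-0.08,-0.017,0],0],[[0,0,26],[-0.105,-0.022,0],0],[[0,0,32],[-0.13,-0.028,0],0],[[0,0,38],[-0.155,-0.033,0],0],[[0,0,44],[-0.18,-0.038,0],0],[[0,0,50],[-0.2,-0.043,0],0],[[0,0,55],[-0.218,-0.046,0],0],[[0,0,58],[-0.228,-0.048,0],0],[[0,0,60],[-0.231,-0.049,0],0]]'
python3 -m handwheel '[[[0,0,2],[0,0,0],0],[[0,0,6],[0,0,0],0],[[0,0,12],[0,0,0],0],[[0,0,18],[0,0,0],0],[[0,0,24],[0,0,0],0],[[0,0,30],[0,0,0],0],[[0,0,36],[0,0,0],0],[[0,0,42],[0,0,0],0],[[0,0,46],[0,0,0],0],[[0,0,49],[0,0,0],0],[[0,0,49.8],[0,0,0],0],[[0,0,49.8],[0,0,0],0]]'
python3 - <<'E'
from h import *
near(55,85,708,10,png="w2.png")
near(40,85,708,10)
go(708.5,10.3,150,94.4)
E
```

```text
time: 5.15
tool_pos: [418.1, -179.8, 153.3]
tcp_rot: [-3.141, 0.001, -2.718]
contact_force: [0.3, 0.3, -2.0]
grip_width: 11.8
finger_force: 30.0
time: 6.35
tool_pos: [648.9, -128.8, 150.4]
tcp_rot: [-3.141, -0.003, 2.516]
contact_force: [-0.2, 0.8, -2.1]
grip_width: 11.9
finger_force: 30.0
time: 7.55
tool_pos: [648.3, -129.4, 151.5]
tcp_rot: [-3.14, -0.001, 1.649]
contact_force: [-0.1, -0.1, -2.7]
grip_width: 11.9
finger_force: 30.0
rect [714.6  -6.7] [163.9  72.5] long axis 4.3 10980 z [58.3 66.4 72.1] minus tab: [708.7  -7.2] or [720.6  -6.3]
rect [714.4  -5.3] [163.8  76.4] long axis 4.7 13033 z [44.8 65.9 71.9] minus tab: [708.4  -5.8] or [720.4  -4.8]
t 7.7 psi 94.5 q6 -22 | turn 0.1 shift [0.1347 0.0708 0.002 ]
```

View pics/w2.png

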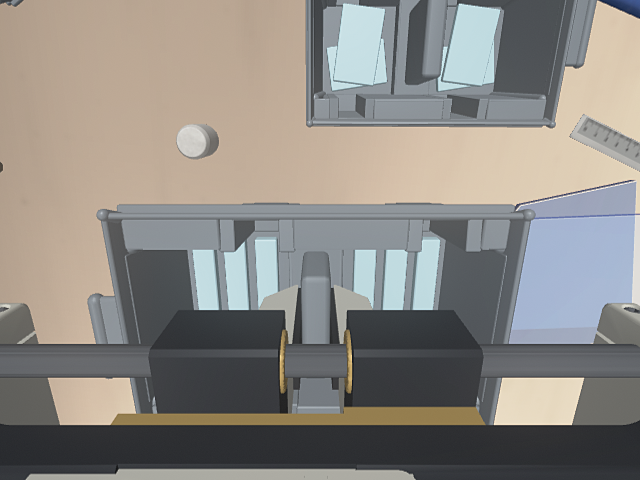

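Deep tray's near edge is at row 125 and its bar at (430,40); the strip tray hangs square, tab on the left at (100,330), opposite the deep tray's tab (580,30). Moving over and lowering.

```bash
python3 -m handwheel '[[[0,0,0],[0.01,0.005,0],0],[[0,0,0],[0.03,0.016,0],0],[[0,0,0],[0.05,0.027,0],0],[[0,0,0],[0.075,0.04,0],0],[[0,0,0],[0.1,0.053,0],0],[[0,0,0],[0.12,0.064,0],0],[[0,0,0],[0.13,0.069,0],0],[[0,0,0],[0.134,0.071,0],0],[[0,0,0],[0.134,0.071,0],0],[[0,0,0],[0.134,0.071,0.015],0],[[0,0,0],[0.134,0.071,0.03],0],[[0,0,0],[0.134,0.071,0.03],0]]'
python3 - <<'E'
from h import *
go(708.6,9.5,88.7,94.4)
c=capture("scene");cv2.imwrite("pics/s2.png",cv2.resize(c["image"][130:330,150:400,::-1],(750,600)))
E
```

```text
time: 8.85
tool_pos: [707.4, 8.2, 120.2]
tcp_rot: [-3.137, -0.0, 1.647]
contact_force: [-0.2, -0.4, -2.0]
grip_width: 12.0
finger_force: 30.0
t 8.8 psi 94.4 q6 -10 | turn -0.0 shift [0.0012 0.0013 0.0315]
```

View pics/s2.png

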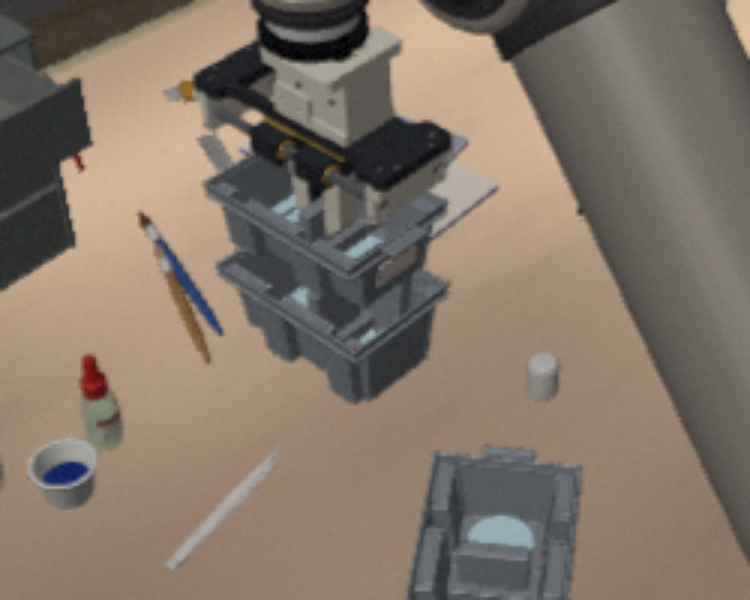

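The scene view shows the strip tray directly above the deep tray (crop (330,200) over (330,300)), edges parallel, tab toward the robot. Lowering.

```bash
python3 -m handwheel '[[[0,0,0],[0.001,0.001,0.008],0],[[0,0,0],[0.001,0.001,0.016],0],[[0,0,0],[0.001,0.001,0.022],0],[[0,0,0],[0.001,0.001,0.026],0],[[0,0,0],[0.001,0.001,0.029],0],[[0,0,0],[0.001,0.001,0.031],0],[[0,0,0],[0.001,0.001,0.032],0],[[0,0,0],[0.001,0.001,0.032],0]]'
```

```text
time: 9.7
tool_pos: [710.1, 10.6, 90.7]
tcp_rot: [3.141, 0.0, 1.649]
contact_force: [-0.8, 1.0, -1.7]
grip_width: 11.7
finger_force: 30.0
```

```bash
python3 -m handwheel '[[[0,0,0],[0,0,0.001],0],[[0,0,0],[0,0,0.001],0],[[0,0,0],[0,0,0.001],0]]'
python3 -m handwheel '[[[0,0,0],[0,0,0.001],0],[[0,0,0],[0,0,0.001],0],[[0,0,0],[0,0,0.001],0]]'
```

```text
time: 10.0
tool_pos: [710.1, 10.6, 89.8]
tcp_rot: [3.141, 0.0, 1.649]
contact_force: [1.1, -0.6, -2.4]
grip_width: 11.8
finger_force: 30.0
time: 10.3
tool_pos: [710.2, 10.6, 89.4]
tcp_rot: [3.141, 0.0, 1.649]
contact_force: [-0.6, 0.4, 2.2]
grip_width: 11.5
finger_force: 30.0
```

```bash
python3 -m handwheel '[[[0,0,0],[0,0,0],0.15],[[0,0,0],[0,0,0],0.3],[[0,0,0],[0,0,0],0.5],[[0,0,0],[0,0,0],0.5],[[0,0,0],[0,0,0],0.5],[[0,0,0],[0,0,-0.02],0.5],[[0,0,0],[0,0,-0.06],0.5],[[0,0,0],[0,0,-0.1],0.5],[[0,0,0],[0,0,-0.15],0.5],[[0,0,0],[0,0,-0.2],0.5],[[0,0,0],[0,0,-0.2],0.5],[[0,0,0],[0,0,-0.2],0.5]]'
python3 - <<'E'
from h import *
c,W,Q=near(107,140,709,10,png="w3.png")
near(60,82,709,10,R=130)
near(40,140,709,10,R=130,name="top")
go(480,-150,290,94.4)
E
```

```text
time: 11.5
tool_pos: [710.5, 10.6, 290.4]
tcp_rot: [3.138, 0.001, 1.649]
contact_force: [-0.2, 0.3, -0.5]
grip_width: 45.9
finger_force: 0.0
rect [704.1  13. ] [163.3 105.5] long axis 4.4 7811 z [110.1 116.4 122.3] minus tab: [698.1  12.6] or [710.1  13.5]
rect [710.   12.4] [134.8  86. ] long axis 4.5 8075 z [68.4 74.4 81.1] minus tab: [704.   11.9] or [716.   12.9]
rect [707.8 -27.5] [163.6  37.5] long axis 0.3 715 z [ 63.7 112.1 121.3] minus tab: [701.8 -27.6] or [713.8 -27.5]
t 11.7 psi 94.4 q6 -10 | turn 0.0 shift [-0.1423 -0.2412 -0.0035]
```

View pics/w3.png

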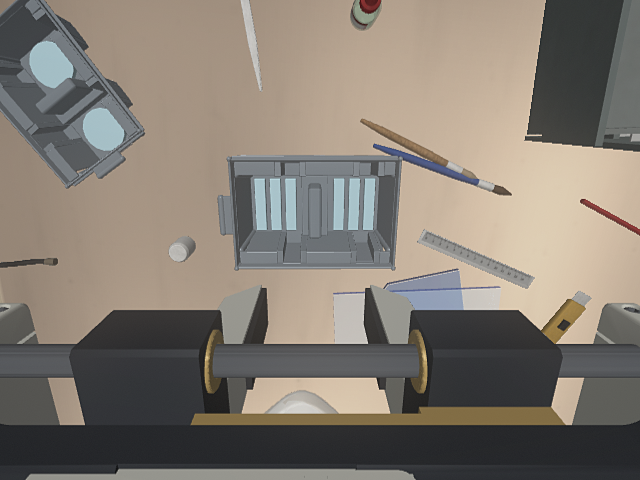

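The strip tray sits level at rim 122 (correct stacked height), tab at (224,215) to the left; it measures (710.1, 13.5). On to the square tray.

```bash
python3 -m handwheel '[[[0,0,-3],[-0.142,-0.241,0],0.5],[[0,0,-6],[-0.142,-0.241,0],0.5],[[0,0,-10],[-0.142,-0.241,0],0.5],[[0,0,-14],[-0.142,-0.241,0],0.5],[[0,0,-18],[-0.142,-0.241,0],0.5],[[0,0,-22],[-0.142,-0.241,0],0.5],[[0,0,-26],[-0.469,-0.242,0],0.5],[[0,0,-30],[-0.469,-0.242,0],0.5],[[0,0,-34.5],[-0.469,-0.242,0],0.5],[[0,0,-34.5],[-0.469,-0.242,0],0.5],[[0,0,-34.5],[-0.469,-0.242,0.02],0.5],[[0,0,-34.5],[-0.469,-0.242,0.04],0.5]]'
python3 -m handwheel '[[[0,0,0],[0,0,0.025],0.5],[[0,0,0],[0,0,0.025],0.5],[[0,0,0],[0,0,0.025],0.5],[[0,0,0],[0,0,0.025],0.5]]'
python3 - <<'E'
from h import *
near(40,75,503.8,-476.5)
go(503.8,-476.5,22.7,128.9)
E
```

```text
time: 12.85
tool_pos: [502.7, -446.9, 261.4]
tcp_rot: [3.142, 0.001, 2.25]
contact_force: [0.1, -0.4, 0.7]
grip_width: 45.8
finger_force: 0.0
time: 13.25
tool_pos: [503.5, -443.8, 238.5]
tcp_rot: [3.141, 0.002, 2.252]
contact_force: [-0.5, 0.9, 1.0]
grip_width: 46.0
finger_force: 0.0
rect [ 507.7 -473.4] [163.  104.8] long axis 38.7 6920 z [43.1 50.2 56.2] minus tab: [ 503.  -477.2] or [ 512.3 -469.7]
t 13.3 psi 129.0 q6 -87 | turn 0.1 shift [-0.0255 -0.0204  0.2161]
```

```bash
python3 -m handwheel '[[[0,0,0],[-0.012,-0.01,0.005],0.5],[[0,0,0],[-0.026,-0.021,0.01],0.5],[[0,0,0],[-0.026,-0.021,0.01],0.5],[[0,0,0],[-0.026,-0.021,0.01],0.5],[[0,0,0],[-0.026,-0.021,0.01],0.5]]'
python3 - <<'E'
from h import *
near(40,75,503.8,-476.5)
near(40,75,503.8,-476.5)
go(503,-477.2,22.7,128.7)
E
```

```text
time: 13.8
tool_pos: [503.1, -477.5, 227.2]
tcp_rot: [3.141, 0.001, 2.251]
contact_force: [0.6, 0.5, -0.3]
grip_width: 45.9
finger_force: 0.0
rect [ 507.6 -473.8] [163.3 105.1] long axis 38.8 7736 z [43.2 50.2 56.1] minus tab: [ 502.9 -477.6] or [ 512.2 -470.1]
rect [ 507.7 -473.7] [163.1 105.2] long axis 38.6 7740 z [43.  50.3 56.2] minus tab: [ 503.  -477.4] or [ 512.4 -469.9]
t 13.9 psi 129.0 q6 -89 | turn 0.3 shift [2.000e-04 0.000e+00 2.047e-01]
```

Aligned. Descend, grip and lift.

```bash
python3 -m handwheel '[[[0,0,0.2],[0,0,0.05],0.5],[[0,0,0.2],[0,0,0.1],0.5],[[0,0,0.2],[0,0,0.14],0.5],[[0,0,0.2],[0,0,0.17],0.5],[[0,0,0.2],[0,0,0.19],0.5],[[0,0,0.2],[0,0,0.2],0.5],[[0,0,0.2],[0,0,0.204],0.5],[[0,0,0.2],[0,0,0.204],0.2],[[0,0,0.2],[0,0,0.204],0],[[0,0,0.2],[0,0,0.204],0],[[0,0,0.2],[0,0,0.204],0],[[0,0,0.2],[0,0,0.204],0]]'
python3 -m handwheel '[[[0,0,0],[0,0,0],0],[[0,0,0],[0,0,0],0],[[0,0,0],[0,0,0],0],[[0,0,0],[0,0,0],0]]'
python3 -c "from h import *;go(480,-200,200,120);go(650,-90,200,94.4)"
```

```text
time: 15.1
tool_pos: [503.1, -478.1, 23.4]
tcp_rot: [-3.142, 0.001, 2.247]
contact_force: [1.4, 0.4, 2.3]
grip_width: 12.0
finger_force: 30.0
time: 15.5
tool_pos: [503.1, -478.1, 23.4]
tcp_rot: [-3.142, 0.001, 2.247]
contact_force: [-0.7, 1.1, 5.9]
grip_width: 11.7
finger_force: 30.0
t 15.5 psi 128.8 q6 -89 | turn 8.8 shift [ 0.2313  0.1561 -0.1766]
t 15.5 psi 128.8 q6 -89 | turn 34.4 shift [ 0.2107  0.3575 -0.1766]
```

```bash
python3 -m handwheel '[[[0,0,0],[0,0,-0.005],0],[[0,0,0],[0,0,-0.015],0],[[0,0,0],[0,0,-0.035],0],[[0,0,0],[0,0,-0.06],0],[[0,0,0],[0,0,-0.085],0],[[0,0,0],[0,0,-0.11],0],[[0,0,0],[0,0,-0.135],0],[[0,0,0],[0,0,-0.16],0],[[0,0,0],[0,0,-0.175],0],[[0,0,0],[0,0,-0.18],0],[[0,0,0],[0,0,-0.18],0]]'
python3 -m handwheel '[[[0,0,2],[0.01,0.007,0],0],[[0,0,5],[0.03,0.02,0],0],[[0,0,8],[0.055,0.037,0],0],[[0,0,12],[0.08,0.054,0],0],[[0,0,16],[0.105,0.071,0],0],[[0,0,20],[0.13,0.088,0],0],[[0,0,24],[0.155,0.105,0],0],[[0,0,28],[0.18,0.122,0],0],[[0,0,31],[0.203,0.137,0],0],[[0,0,33],[0.22,0.148,0],0],[[0,0,34.4],[0.23,0.155,0],0],[[0,0,34.4],[0.23,0.155,0],0]]'
python3 -c "from h import *;go(710.1,13.5,88.7+50,94.4)"
```

```text
time: 16.6
tool_pos: [502.9, -477.9, 203.3]
tcp_rot: [-3.142, 0.001, 2.247]
contact_force: [0.5, -1.0, -1.8]
grip_width: 11.8
finger_force: 30.0
time: 17.8
tool_pos: [479.1, -199.7, 201.8]
tcp_rot: [-3.14, -0.002, 1.648]
contact_force: [-0.4, -0.9, -1.7]
grip_width: 11.7
finger_force: 30.0
t 17.8 psi 94.5 q6 -36 | turn 0.1 shift [0.1946 0.2469 0.0631]
```

```bash
python3 -m handwheel '[[[0,0,0],[0.008,0.01,0],0],[[0,0,0],[0.024,0.03,0],0],[[0,0,0],[0.045,0.057,0],0],[[0,0,0],[0.068,0.086,0],0],[[0,0,0],[0.091,0.115,0],0],[[0,0,0],[0.114,0.144,0],0],[[0,0,0],[0.137,0.173,0],0],[[0,0,0],[0.158,0.2,0],0],[[0,0,0],[0.176,0.223,0],0],[[0,0,0],[0.188,0.238,0],0],[[0,0,0],[0.194,0.246,0.005],0],[[0,0,0],[0.195,0.247,0.015],0]]'
python3 -m handwheel '[[[0,0,0],[0,0,0.01],0],[[0,0,0],[0,0,0.02],0],[[0,0,0],[0,0,0.02],0],[[0,0,0],[0,0,0.02],0]]'
python3 - <<'E'
from h import *
go(710.1,13.5,139.5,94.4)
c=capture("scene");cv2.imwrite("pics/s3.png",cv2.resize(c["image"][100:300,150:400,::-1],(750,600)))
E
```

```text
time: 19.0
tool_pos: [712.2, 12.2, 186.7]
tcp_rot: [3.141, 0.0, 1.648]
contact_force: [0.1, -0.1, -2.6]
grip_width: 11.5
finger_force: 30.0
time: 19.4
tool_pos: [710.9, 11.0, 167.7]
tcp_rot: [-3.141, 0.0, 1.646]
contact_force: [-0.4, 0.6, -2.0]
grip_width: 11.5
finger_force: 30.0
t 19.4 psi 94.3 q6 -10 | turn -0.1 shift [ 0.0025 -0.0006  0.0282]
```

View pics/s3.png

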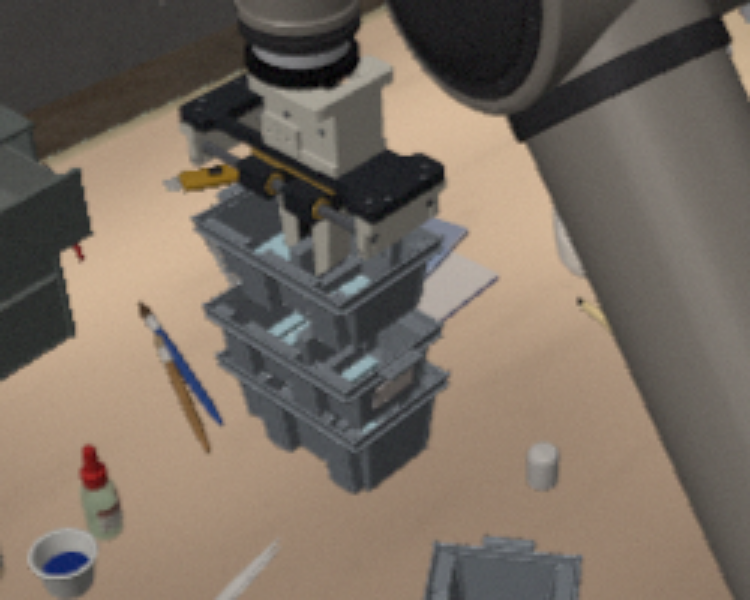

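Square tray hovers parallel over the strip tray (crop (320,260) over (325,340)), which is seated level on the deep tray. Trim 2 mm and lower.

```bash
python3 -m handwheel '[[[0,0,0],[0.002,0,0.006],0],[[0,0,0],[0.002,0,0.012],0],[[0,0,0],[0.002,0,0.017],0],[[0,0,0],[0.002,0,0.021],0],[[0,0,0],[0.002,0,0.024],0],[[0,0,0],[0.002,0,0.026],0],[[0,0,0],[0.002,0,0.026],0],[[0,0,0],[0.002,0,0.026],0]]'
python3 -m handwheel '[[[0,0,0],[0,0,0.001],0],[[0,0,0],[0,0,0.001],0],[[0,0,0],[0,0,0.001],0]]'
python3 -m handwheel '[[[0,0,0],[0,0,0.001],0],[[0,0,0],[0,0,0.001],0],[[0,0,0],[0,0,0.001],0]]'
```

```text
time: 20.25
tool_pos: [711.2, 13.7, 141.9]
tcp_rot: [3.141, 0.0, 1.647]
contact_force: [1.2, 0.4, -2.3]
grip_width: 11.7
finger_force: 30.0
time: 20.55
tool_pos: [711.1, 13.7, 140.9]
tcp_rot: [3.141, 0.0, 1.647]
contact_force: [-0.4, -0.4, -1.6]
grip_width: 11.7
finger_force: 30.0
time: 20.85
tool_pos: [711.1, 13.7, 139.7]
tcp_rot: [-3.142, 0.0, 1.647]
contact_force: [1.0, -0.3, -1.9]
grip_width: 11.4
finger_force: 30.0
```

```bash
python3 -m handwheel '[[[0,0,0],[0,0,0.001],0],[[0,0,0],[0,0,0.001],0],[[0,0,0],[0,0,0.001],0]]'
```

```text
time: 21.15
tool_pos: [711.2, 13.7, 139.5]
tcp_rot: [3.141, 0.0, 1.647]
contact_force: [-1.6, -0.3, 3.9]
grip_width: 11.5
finger_force: 30.0
```

```bash
python3 -m handwheel '[[[0,0,0],[0,0,0],0.15],[[0,0,0],[0,0,0],0.3],[[0,0,0],[0,0,0],0.5],[[0,0,0],[0,0,0],0.5],[[0,0,0],[0,0,0],0.5],[[0,0,0],[0,0,-0.02],0.5],[[0,0,0],[0,0,-0.06],0.5],[[0,0,0],[0,0,-0.1],0.5],[[0,0,0],[0,0,-0.15],0.5],[[0,0,0],[0,0,-0.2],0.5],[[0,0,0],[0,0,-0.2],0.5],[[0,0,0],[0,0,-0.2],0.5]]'
python3 - <<'E'
from h import *
near(157,190,709,10)
near(157,190,709,10,png="w4.png")
go(442.8,99.4,226,-142.1)
E
```

```text
time: 22.35
tool_pos: [711.5, 13.7, 340.3]
tcp_rot: [3.138, 0.001, 1.647]
contact_force: [0.1, 0.7, -1.3]
grip_width: 46.1
finger_force: 0.0
rect [716.6  14.7] [163.5 105.3] long axis 4.3 7781 z [160.1 166.4 172.3] minus tab: [710.7  14.3] or [722.6  15.2]
rect [716.8  14.5] [163.4 105.8] long axis 4.1 7771 z [160.2 166.5 172.3] minus tab: [710.8  14.1] or [722.8  14.9]
t 22.4 psi 94.4 q6 -9 | turn -123.5 shift [ 0.1058 -0.2607  0.1109]
```

View pics/w4.png

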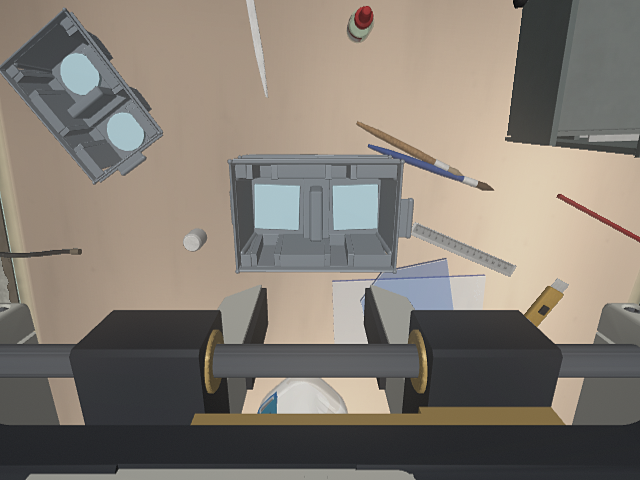

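Square tray seated level (rim at 172), tab right at (406,218), centre (710.8, 14.2), 1 mm from the strip tray. Next the disc tray.

```bash
python3 -m handwheel '[[[0,0,-95],[0.106,-0.261,0],0.5],[[0,0,-95],[0.106,-0.261,0],0.5],[[0,0,-95],[0.106,-0.261,0],0.5],[[0,0,-95],[0.106,-0.261,0.05],0.5],[[0,0,-95],[0.106,-0.261,0.11],0.5],[[0,0,-95],[0.106,-0.261,0.11],0.5],[[0,0,-95],[0.106,-0.261,0.11],0.5],[[0,0,-95],[0.106,-0.261,0.11],0.5],[[0,0,-95],[0.106,-0.261,0.11],0.5],[[0,0,-95],[0.106,-0.261,0.11],0.5],[[0,0,-95],[0.106,-0.261,0.11],0.5],[[0,0,-95],[0.106,-0.261,0.11],0.5]]'
python3 -m handwheel '[[[0,0,-28.5],[0,0,0],0.5],[[0,0,-28.5],[0,0,0],0.5],[[0,0,-28.5],[0,0,0],0.5],[[0,0,-28.5],[0,0,0],0.5],[[0,0,-28.5],[0,0,0],0.5],[[0,0,-28.5],[0,0,0],0.5]]'
python3 - <<'E'
from h import *
near(40,75,442.8,99.4)
near(40,75,442.8,99.4)
go(442.8,99.4,22.7,-142.1)
E
```

```text
time: 23.65
tool_pos: [441.7, 99.5, 227.3]
tcp_rot: [3.141, -0.003, -2.977]
contact_force: [-0.2, 0.3, -0.4]
grip_width: 45.6
finger_force: 0.0
time: 24.25
tool_pos: [442.3, 99.6, 228.1]
tcp_rot: [3.141, -0.001, -2.485]
contact_force: [-0.8, -0.4, 0.2]
grip_width: 45.9
finger_force: 0.0
rect [445.1  94.1] [105.6 162.8] long axis 128.2 7764 z [43.3 50.2 56.2] minus tab: [448.8  89.4] or [441.4  98.9]
rect [444.8  93.7] [105.1 162.9] long axis 127.9 7725 z [43.2 50.2 56.2] minus tab: [448.5  88.9] or [441.1  98.4]
t 24.4 psi -142.3 q6 -125 | turn -0.2 shift [-1.000e-04 -3.000e-04  2.057e-01]
```

```bash
python3 -m handwheel '[[[0,0,-0.2],[0.0015,0,0.05],0.5],[[0,0,-0.2],[0.0015,0,0.1],0.5],[[0,0,-0.2],[0.0015,0,0.14],0.5],[[0,0,-0.2],[0.0015,0,0.17],0.5],[[0,0,-0.2],[0.0015,0,0.19],0.5],[[0,0,-0.2],[0.0015,0,0.2],0.5],[[0,0,-0.2],[0.0015,0,0.205],0.5],[[0,0,-0.2],[0.0015,0,0.205],0.2],[[0,0,-0.2],[0.0015,0,0.205],0],[[0,0,-0.2],[0.0015,0,0.205],0],[[0,0,-0.2],[0.0015,0,0.205],0],[[0,0,-0.2],[0.0015,0,0.205],0]]'
python3 -m handwheel '[[[0,0,0],[0,0,0],0],[[0,0,0],[0,0,0],0],[[0,0,0],[0,0,0],0],[[0,0,0],[0,0,0],0]]'
python3 -c "from h import *;go(500,60,250,94.4)"
```

```text
time: 25.55
tool_pos: [442.1, 98.6, 24.3]
tcp_rot: [-3.141, 0.001, -2.477]
contact_force: [0.1, 1.1, 3.8]
grip_width: 11.6
finger_force: 30.0
time: 25.95
tool_pos: [442.1, 98.6, 24.3]
tcp_rot: [-3.141, 0.001, -2.477]
contact_force: [0.7, 0.3, 7.1]
grip_width: 11.7
finger_force: 30.0
t 25.9 psi -141.9 q6 -125 | turn 123.7 shift [-0.0218 -0.0661 -0.2257]
```

```bash
python3 -m handwheel '[[[0,0,0],[0,0,-0.005],0],[[0,0,0],[0,0,-0.015],0],[[0,0,0],[0,0,-0.035],0],[[0,0,0],[0,0,-0.06],0],[[0,0,0],[0,0,-0.085],0],[[0,0,0],[0,0,-0.11],0],[[0,0,0],[0,0,-0.135],0],[[0,0,0],[0,0,-0.16],0],[[0,0,0],[0,0,-0.185],0],[[0,0,0],[0,0,-0.205],0],[[0,0,0],[0,0,-0.217],0],[[0,0,0],[0,0,-0.22],0]]'
python3 -m handwheel '[[[0,0,2],[-0.002,-0.005,0],0],[[0,0,7],[-0.004,-0.01,0],0],[[0,0,13],[-0.006,-0.016,0],0],[[0,0,19],[-0.008,-0.022,0],0],[[0,0,25],[-0.01,-0.028,0],0],[[0,0,31],[-0.012,-0.034,0],0],[[0,0,37],[-0.014,-0.04,0],0],[[0,0,43],[-0.016,-0.046,0],0],[[0,0,49],[-0.018,-0.052,0],0],[[0,0,55],[-0.02,-0.058,0],0],[[0,0,60],[-0.021,-0.063,0],0],[[0,0,63],[-0.022,-0.066,0],0]]'
python3 -m handwheel '[[[0,0,5],[0,0,0],0],[[0,0,11],[0,0,0],0],[[0,0,17],[0,0,0],0],[[0,0,23],[0,0,0],0],[[0,0,29],[0,0,0],0],[[0,0,35],[0,0,0],0],[[0,0,41],[0,0,0],0],[[0,0,47],[0,0,0],0],[[0,0,53],[0,0,0],0],[[0,0,58],[0,0,0],0],[[0,0,60.6],[0,0,0],0],[[0,0,60.6],[0,0,0],0]]'
python3 -c "from h import *;go(710.9,14.2,190.3,94.3)"
```

```text
time: 27.15
tool_pos: [441.9, 98.7, 245.5]
tcp_rot: [-3.14, 0.002, -2.477]
contact_force: [0.0, -0.1, -2.8]
grip_width: 11.6
finger_force: 30.0
time: 28.35
tool_pos: [499.5, 59.8, 242.4]
tcp_rot: [-3.14, -0.002, 2.701]
contact_force: [-0.2, 0.0, -2.4]
grip_width: 11.5
finger_force: 30.0
time: 29.55
tool_pos: [499.3, 60.1, 242.6]
tcp_rot: [-3.139, -0.0, 1.647]
contact_force: [-0.6, 0.5, -1.8]
grip_width: 12.2
finger_force: 30.0
t 29.6 psi 94.4 q6 -6 | turn 0.1 shift [-0.0618  0.2075  0.0523]
```

```bash
python3 -m handwheel '[[[0,0,0],[-0.003,0.008,0],0],[[0,0,0],[-0.008,0.025,0],0],[[0,0,0],[-0.014,0.045,0],0],[[0,0,0],[-0.021,0.07,0],0],[[0,0,0],[-0.028,0.095,0],0],[[0,0,0],[-0.036,0.12,0],0],[[0,0,0],[-0.043,0.145,0],0],[[0,0,0],[-0.05,0.17,0],0],[[0,0,0],[-0.056,0.19,0],0],[[0,0,0],[-0.06,0.202,0],0],[[0,0,0],[-0.062,0.207,0.008],0],[[0,0,0],[-0.062,0.207,0.018],0]]'
python3 -m handwheel '[[[0,0,0],[0,0,0.006],0],[[0,0,0],[0,0,0.01],0],[[0,0,0],[0,0,0.01],0],[[0,0,0],[0,0,0.01],0]]'
python3 - <<'E'
from h import *
go(710.9,13.8,190.3,94.3)
c=capture("scene");cv2.imwrite("pics/s4.png",cv2.resize(c["image"][100:300,150:400,::-1],(750,600)))
E
```

```text
time: 30.75
tool_pos: [711.3, 14.1, 224.1]
tcp_rot: [-3.141, 0.0, 1.648]
contact_force: [0.0, -0.0, -2.9]
grip_width: 11.8
finger_force: 30.0
time: 31.15
tool_pos: [710.7, 14.7, 216.3]
tcp_rot: [3.141, 0.0, 1.649]
contact_force: [0.4, -0.2, -1.5]
grip_width: 12.1
finger_force: 30.0
t 31.1 psi 94.5 q6 -9 | turn 0.2 shift [-0.0009  0.0001  0.026 ]
```

View pics/s4.png

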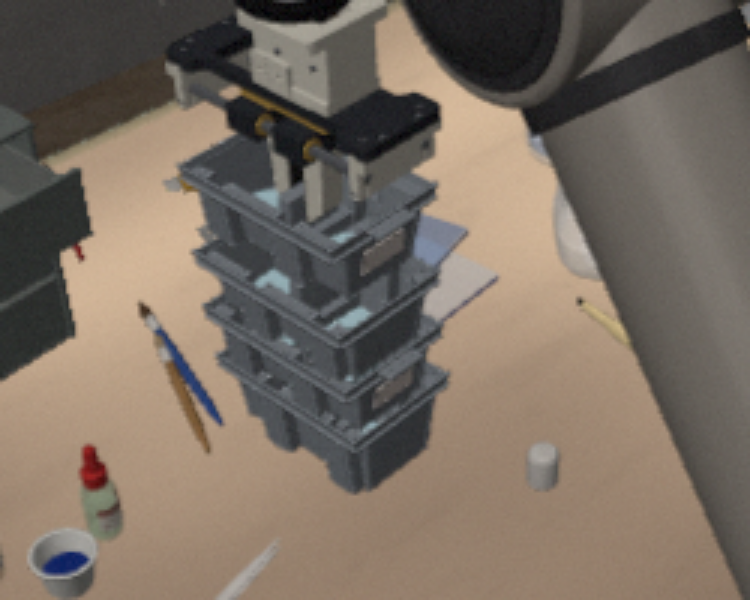

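Disc tray is parallel above the stack (crop (310,210) over (315,290)), with its tab toward the robot. Lowering.

```bash
python3 -m handwheel '[[[0,0,0.2],[-0.001,0,0.006],0],[[0,0,0.2],[-0.001,0,0.011],0],[[0,0,0.2],[-0.001,0,0.015],0],[[0,0,0.2],[-0.001,0,0.019],0],[[0,0,0.2],[-0.001,0,0.022],0],[[0,0,0.2],[-0.001,0,0.024],0],[[0,0,0.2],[-0.001,0,0.024],0],[[0,0,0.2],[-0.001,0,0.024],0]]'
python3 -m handwheel '[[[0,0,0],[0,0,0.001],0],[[0,0,0],[0,0,0.001],0],[[0,0,0],[0,0,0.001],0]]'
python3 -m handwheel '[[[0,0,0],[0,0,0.001],0],[[0,0,0],[0,0,0.001],0],[[0,0,0],[0,0,0.001],0]]'
```

```text
time: 32.0
tool_pos: [711.0, 13.5, 191.9]
tcp_rot: [3.141, 0.0, 1.645]
contact_force: [0.4, -1.0, -2.0]
grip_width: 11.9
finger_force: 30.0
time: 32.3
tool_pos: [710.9, 13.5, 190.8]
tcp_rot: [3.141, 0.0, 1.645]
contact_force: [-0.2, -0.0, -1.7]
grip_width: 11.7
finger_force: 30.0
time: 32.6
tool_pos: [711.1, 13.5, 190.5]
tcp_rot: [3.141, 0.0, 1.645]
contact_force: [-0.3, -0.2, 2.8]
grip_width: 11.5
finger_force: 30.0
```

```bash
python3 -m handwheel '[[[0,0,0],[0,0,0],0.15],[[0,0,0],[0,0,0],0.3],[[0,0,0],[0,0,0],0.5],[[0,0,0],[0,0,0],0.5],[[0,0,0],[0,0,0],0.5],[[0,0,0],[0,0,-0.02],0.5],[[0,0,0],[0,0,-0.06],0.5],[[0,0,0],[0,0,-0.1],0.5],[[0,0,0],[0,0,-0.15],0.5],[[0,0,0],[0,0,-0.19],0.5],[[0,0,0],[0,0,-0.19],0.5],[[0,0,0],[0,0,-0.19],0.5]]'
python3 - <<'E'
from h import *
near(207,240,709,10)
c,W,Q=near(207,240,709,10)
go(568,341,200,163)
W=world(capture("top"))
m=(abs(W[...,0]-570)<120)&(abs(W[...,1]-340)<120)&(W[...,2]>22)&(W[...,2]<45)
n,l,st,_=cv2.connectedComponentsWithStats(m.astype(np.uint8))
for k in range(1,n):
    P=W[l==k]; 
    if len(P)>15: print(len(P),P.mean(0).round(1),cv2.minAreaRect(P[:,:2].astype(np.float32)))
E
```

```text
time: 33.8
tool_pos: [711.2, 13.5, 380.4]
tcp_rot: [3.139, 0.0, 1.645]
contact_force: [-0.8, -1.0, -0.6]
grip_width: 45.5
finger_force: 0.0
rect [704.7  15.7] [163.1 105.3] long axis 4.4 8295 z [210.2 216.5 222.4] minus tab: [698.8  15.2] or [710.7  16.1]
rect [704.9  16. ] [163.2 105.1] long axis 4.4 8461 z [210.  216.5 222.4] minus tab: [698.9  15.6] or [710.9  16.5]
t 33.9 psi 94.3 q6 -9 | turn -68.7 shift [ 0.3371 -0.118   0.1776]
123 [565.2 346.7  31.7] ((565.0518188476562, 347.98748779296875), (14.007584571838379, 55.282676696777344), 73.88735961914062)
```

Disc tray seated level (rim at 222), centre (710.8, 16.3). Going to the lid.

```bash
python3 -m handwheel '[[[0,0,-69.6],[0.343,-0.121,0],0.5],[[0,0,-69.6],[0.343,-0.121,0],0.5],[[0,0,-69.6],[0.343,-0.121,0],0.5],[[0,0,-69.6],[0.343,-0.121,0.04],0.5],[[0,0,-69.6],[0.343,-0.121,0.08],0.5],[[0,0,-69.6],[0.343,-0.121,0.12],0.5],[[0,0,-69.6],[0.343,-0.121,0.16],0.5],[[0,0,-69.6],[0.343,-0.121,0.2],0.5],[[0,0,-69.6],[0.343,-0.121,0.2],0.5],[[0,0,-69.6],[0.343,-0.121,0.2],0.5],[[0,0,-69.6],[0.343,-0.121,0.2],0.5],[[0,0,-69.6],[0.343,-0.121,0.2],0.5]]'
python3 - <<'E'
from h import *
c,W,Q=near(18,60,565,347,R=60,png="w5.png")
near(2,10,565,347,R=110)
near(1.5,10,565,347,R=110)
g=c["image"].astype(int);print("plate z",np.median(W[195:205,260:280].reshape(-1,3),0))
go(565,347.5,15,163.9)
E
```

```text
time: 35.15
tool_pos: [566.2, 346.1, 181.7]
tcp_rot: [3.14, 0.002, 2.859]
contact_force: [0.3, 0.9, -0.3]
grip_width: 46.0
finger_force: 0.0
rect [563.8 347.7] [12.  55.7] long axis 164.9 902 z [31.4 33.6 34.9] minus tab: [569.6 346.1] or [558.  349.2]
rect [564.1 347.6] [135.   89.2] long axis 74.8 12508 z [2.9 4.3 5.8] minus tab: [562.5 341.8] or [565.7 353.4]
rect [564.7 347.4] [135.2  90.4] long axis 74.8 12549 z [2.9 4.3 5.8] minus tab: [563.1 341.6] or [566.2 353.2]
plate z [540.43636668 311.56196063   4.74852901]
t 35.3 psi 163.8 q6 -49 | turn -0.1 shift [0.0018 0.0011 0.1674]
```

View pics/w5.png

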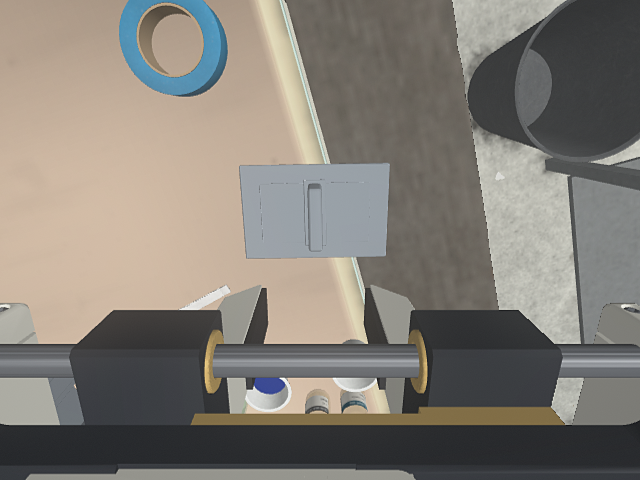

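Lid lies flat across the strip of table edge; bar at (315,217), centre (564, 348), yaw 74.8°. Tape (172,40) and pots are clear.

```bash
python3 -m handwheel '[[[0,0,-1],[0.0025,0.001,0.04],0.5],[[0,0,-1],[0.0025,0.001,0.08],0.5],[[0,0,-1],[0.0025,0.001,0.115],0.5],[[0,0,-1],[0.0025,0.001,0.14],0.5],[[0,0,-1],[0.0025,0.001,0.157],0.5],[[0,0,-1],[0.0025,0.001,0.166],0.5],[[0,0,-1],[0.0025,0.001,0.17],0.5],[[0,0,-1],[0.0025,0.001,0.17],0.2],[[0,0,-1],[0.0025,0.001,0.17],0],[[0,0,-1],[0.0025,0.001,0.17],0],[[0,0,-1],[0.0025,0.001,0.17],0],[[0,0,-1],[0.0025,0.001,0.17],0]]'
python3 -m handwheel '[[[0,0,0],[0,0,0],0],[[0,0,0],[0,0,0],0],[[0,0,0],[0,0,0],0],[[0,0,0],[0,0,0],0]]'
python3 -c "from h import *;go(560,200,280,94.4)"
```

```text
time: 36.5
tool_pos: [562.8, 348.3, 10.2]
tcp_rot: [3.141, 0.001, 2.877]
contact_force: [-0.6, -0.7, 1.4]
grip_width: 11.1
finger_force: 30.0
time: 36.9
tool_pos: [562.8, 348.3, 10.3]
tcp_rot: [3.141, 0.001, 2.877]
contact_force: [-0.7, -0.4, 5.6]
grip_width: 11.8
finger_force: 30.0
t 36.9 psi 164.9 q6 -50 | turn 70.5 shift [-0.036  -0.1439 -0.2697]
```

```bash
python3 -m handwheel '[[[0,0,0],[0,0,-0.005],0],[[0,0,0],[0,0,-0.02],0],[[0,0,0],[0,0,-0.045],0],[[0,0,0],[0,0,-0.075],0],[[0,0,0],[0,0,-0.105],0],[[0,0,0],[0,0,-0.135],0],[[0,0,0],[0,0,-0.165],0],[[0,0,0],[0,0,-0.195],0],[[0,0,0],[0,0,-0.225],0],[[0,0,0],[0,0,-0.25],0],[[0,0,0],[0,0,-0.265],0],[[0,0,0],[0,0,-0.27],0]]'
python3 -m handwheel '[[[0,0,3],[-0.002,-0.006,0],0],[[0,0,9],[-0.005,-0.018,0],0],[[0,0,16],[-0.008,-0.032,0],0],[[0,0,23],[-0.011,-0.046,0],0],[[0,0,30],[-0.015,-0.06,0],0],[[0,0,37],[-0.019,-0.076,0],0],[[0,0,44],[-0.023,-0.092,0],0],[[0,0,51],[-0.027,-0.108,0],0],[[0,0,58],[-0.03,-0.122,0],0],[[0,0,64],[-0.033,-0.134,0],0],[[0,0,69],[-0.035,-0.142,0],0],[[0,0,70.5],[-0.036,-0.144,0],0]]'
python3 -c "from h import *;go(710.7,17.7,226.3,94.4)"
```

```text
time: 38.1
tool_pos: [563.1, 348.5, 282.9]
tcp_rot: [3.139, 0.003, 2.877]
contact_force: [-0.9, 0.7, -0.8]
grip_width: 11.9
finger_force: 30.0
time: 39.3
tool_pos: [559.4, 199.0, 279.4]
tcp_rot: [-3.14, 0.0, 1.644]
contact_force: [-0.2, 0.7, -0.8]
grip_width: 11.9
finger_force: 30.0
t 39.3 psi 94.2 q6 8 | turn -0.2 shift [-0.1919  0.1376  0.0531]
```

```bash
python3 -m handwheel '[[[0,0,-0.2],[-0.008,0.006,0],0],[[0,0,-0.2],[-0.025,0.018,0],0],[[0,0,-0.2],[-0.045,0.032,0],0],[[0,0,-0.2],[-0.07,0.05,0],0],[[0,0,-0.2],[-0.095,0.068,0],0],[[0,0,-0.2],[-0.12,0.086,0],0],[[0,0,-0.2],[-0.145,0.104,0],0],[[0,0,-0.2],[-0.167,0.12,0],0],[[0,0,-0.2],[-0.184,0.132,0],0],[[0,0,-0.2],[-0.192,0.138,0],0],[[0,0,-0.2],[-0.192,0.138,0.01],0],[[0,0,-0.2],[-0.192,0.138,0.025],0]]'
python3 -m handwheel '[[[0,0,0],[0,0,0.01],0],[[0,0,0],[0,0,0.01],0],[[0,0,0],[0,0,0.01],0],[[0,0,0],[0,0,0.01],0]]'
python3 - <<'E'
from h import *
go(710.7,17.7,226.3,94.4)
c=capture("scene");cv2.imwrite("pics/s5.png",cv2.resize(c["image"][80:280,150:400,::-1],(750,600)))
E
```

```text
time: 40.5
tool_pos: [712.1, 19.6, 254.5]
tcp_rot: [3.14, -0.0, 1.652]
contact_force: [-0.1, 0.2, -0.7]
grip_width: 11.8
finger_force: 30.0
time: 40.9
tool_pos: [712.2, 19.3, 245.8]
tcp_rot: [3.14, 0.0, 1.651]
contact_force: [-0.4, -0.1, -0.5]
grip_width: 12.0
finger_force: 30.0
t 40.9 psi 94.6 q6 -9 | turn 0.2 shift [-0.0015 -0.0016  0.0195]
```

View pics/s5.png

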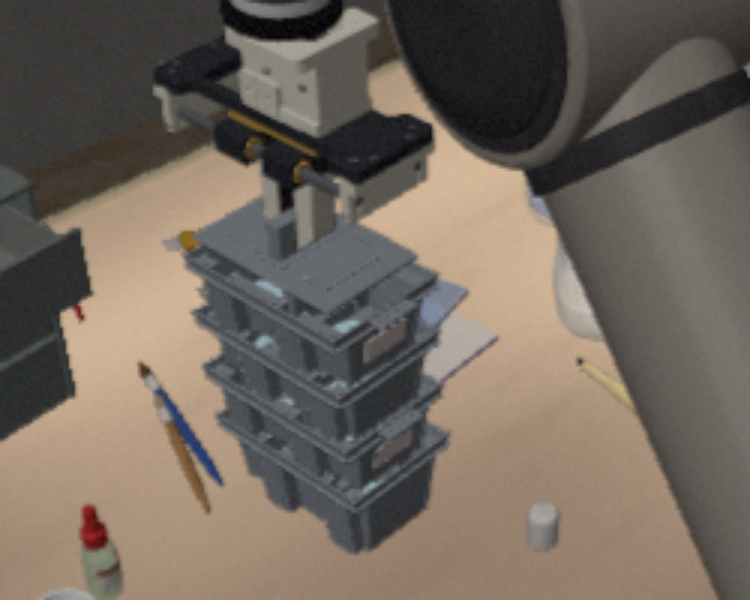

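Lid is parallel over the rim (crop (310,255)), ready to drop in. Trim 1.5 mm each way and lower.

```bash
python3 -m handwheel '[[[0,0,0.2],[-0.0015,-0.0015,0.004],0],[[0,0,0.2],[-0.0015,-0.0015,0.008],0],[[0,0,0.2],[-0.0015,-0.0015,0.011],0],[[0,0,0.2],[-0.0015,-0.0015,0.014],0],[[0,0,0.2],[-0.0015,-0.0015,0.016],0],[[0,0,0.2],[-0.0015,-0.0015,0.0175],0],[[0,0,0.2],[-0.0015,-0.0015,0.0175],0],[[0,0,0.2],[-0.0015,-0.0015,0.0175],0]]'
python3 -m handwheel '[[[0,0,0],[0,0,0.001],0],[[0,0,0],[0,0,0.001],0],[[0,0,0],[0,0,0.001],0]]'
python3 -m handwheel '[[[0,0,0],[0,0,0.001],0],[[0,0,0],[0,0,0.001],0],[[0,0,0],[0,0,0.001],0]]'
```

```text
time: 41.75
tool_pos: [710.6, 17.3, 227.3]
tcp_rot: [3.141, 0.0, 1.647]
contact_force: [-0.4, 0.5, -0.1]
grip_width: 11.8
finger_force: 30.0
time: 42.05
tool_pos: [710.7, 17.3, 226.6]
tcp_rot: [3.141, 0.0, 1.647]
contact_force: [-0.5, 0.3, 1.0]
grip_width: 12.2
finger_force: 30.0
time: 42.35
tool_pos: [710.8, 17.3, 226.5]
tcp_rot: [3.14, 0.0, 1.647]
contact_force: [-0.3, -0.2, 5.2]
grip_width: 11.5
finger_force: 30.0
```

Seated at the right height. Release, lift clear and check.

```bash
python3 -m handwheel '[[[0,0,0],[0,0,0],0.15],[[0,0,0],[0,0,0],0.3],[[0,0,0],[0,0,0],0.5],[[0,0,0],[0,0,0],0.5],[[0,0,0],[0,0,0],0.5],[[0,0,0],[0,0,-0.02],0.5],[[0,0,0],[0,0,-0.06],0.5],[[0,0,0],[0,0,-0.1],0.5],[[0,0,0],[0,0,-0.14],0.5],[[0,0,0],[0,0,-0.16],0.5],[[0,0,0],[0,0,-0.16],0.5],[[0,0,0],[0,0,-0.16],0.5]]'
python3 - <<'E'
from h import *
c,W,Q=near(218.5,221,709,10,png="w6.png")
near(235,260,709,10)
near(217,226,709,10)
Q=Q[np.hypot(Q[:,0]-711,Q[:,1]-16)<60];a=np.linalg.lstsq(np.c_[Q[:,:2],np.ones(len(Q))],Q[:,2],rcond=None)[0];print("slope",a[:2])
E
```

```text
time: 43.55
tool_pos: [710.7, 17.3, 384.3]
tcp_rot: [-3.141, 0.0, 1.647]
contact_force: [-0.2, 0.4, -0.5]
grip_width: 46.1
finger_force: 0.0
rect [710.7  16.9] [135.   88.3] long axis 4.4 7569 z [219.2 220.3 220.9] minus tab: [704.7  16.4] or [716.7  17.4]
rect [710.5  17.3] [11.6 55.2] long axis 94.6 983 z [247.4 250.1 251.4] minus tab: [710.9  11.4] or [710.   23.3]
rect [704.7  16. ] [163.3 105.4] long axis 4.5 16759 z [218.9 220.8 222.4] minus tab: [698.7  15.5] or [710.7  16.4]
slope [ 0.00016342 -0.00147561]
```

View pics/w6.png

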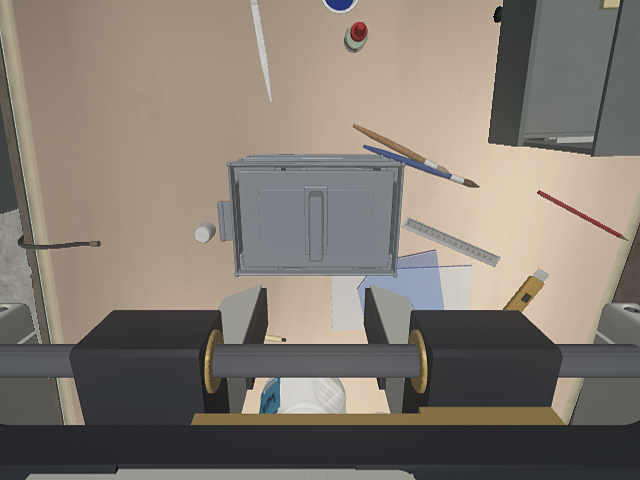

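The lid lies flat inside the rim, its bar at (316,225), within 1 mm of the disc tray's centre and level. Handing in.

```bash
python3 -c "from h import *;print(close_job())"
```

```text
the job is handed in; nothing more can be done
None
```

The stack is built and the job handed in at about 44 s: deep tray, strips, squares, discs and lid, each tray turned end for end, with wrist-camera checks showing all four pieces at their stacked heights and no verdict returned.

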